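# Fit the idler roller and hold the belt tensioner back

## Task

The belt sander head lies on its side for a belt change. Fit the idler roller whose bore suits the stub shaft of its tensioner arm (the middle-sized of the three), pressed right down onto its seat, and let go of it. Then, with the fingertips on the red thumb post, push the sprung arm all the way back, past the last click of its ratchet and practically to its stop, and finish while still holding it there by hand so that a belt could be slipped on; leave the other rollers, the gourd, the sanding block and the eraser where they are.

Things in the scene. Friction and masses are not known exactly. Their poses are not given: they have to be found in the camera images.
- sander: belt sander head: blue plate 200 (x) x 280 (y), top 18 above the worktop, heavy, does not slide. Origin: centre of its underside, z up. On it the tensioner arm (-y side), a black drum (x -12, y +78) in a half-round shroud 86 across, 76 high, a steel platen at x -36, y +6 to +46, top 58 high, and the brass pawl at x +60, y 0 to +50, 46 high. Nothing stands on the -y side of the arm.
- tension_arm (a joint): angle (rad) of the sprung steel arm, a level bar 18 wide, top 32 above the worktop. 0 at rest, 0.5 at its stop, growing clockwise seen from above: the post swings to the sander's +y. The pawl catches it at 0.12, 0.25 and 0.38; it starts at 0 or 0.12, and let go past the last click it returns to 0.38. At the post: 4 N at rest, 7 N near the stop, 2 to 3 N more over a tooth.
- pawl (a joint): position (m) of the sprung brass pawl slider: 0 fully in between the teeth, up to 0.0045 while a tooth lifts it. It works by itself as the arm is pushed; leave it alone.
- pivot_axis (a point): point on the arm's pivot axis at the height of the arm's upper face (32 above the worktop). The pivot bolt is 57 high.
- shaft_seat (a point): foot of the idler's stub shaft on the tensioner arm, 75 from the pivot along the arm: centre of the seat collar's upper face, 35 above the worktop, z up. The shaft is an upright rod 14 in diameter and 40 high above the seat, its top 4 tapered. A seated roller has its origin here.
- thumb_top (a point): centre of the top of the red thumb post, an upright rod 17 in diameter at the end of the arm, 140 from the pivot; its top is 78 above the worktop and its foot 32.
- roller_small: idler roller (small: will not go on the 14 shaft) standing on end on the worktop: a tube 32 high, black rubber tyre on a bright hub, outside diameter 34, bore 11 right through, about 90 g. Origin: centre of its lower end; z is its axis. The three rollers stand in a row in any order, about 100 apart.
- roller_mid: idler roller (middle size: the one that fits the 14 shaft) standing on end on the worktop: a tube 32 high, black rubber tyre on a bright hub, outside diameter 40, bore 16 right through, about 90 g. Origin: centre of its lower end; z is its axis. The three rollers stand in a row in any order, about 100 apart.
- roller_large: idler roller (large: sloppy on the shaft) standing on end on the worktop: a tube 32 high, black rubber tyre on a bright hub, outside diameter 46, bore 21 right through, about 90 g. Origin: centre of its lower end; z is its axis. The three rollers stand in a row in any order, about 100 apart.
- gourd: small dried gourd, 61 wide, 48 high; bystander.
- sanding_block: black sanding block 64 x 98 x 24; bystander.
- eraser: pink eraser 20 x 44 x 12; bystander.

How it is judged (in metres and radians):
On the way, in this order (a step that is already met when the one before it is completed fails the run):
1. the middle-sized roller sits on its seat on the stub shaft and has been let go (horizontal distance between roller_mid and shaft_seat below 0.004 m and z of roller_mid in the frame of shaft_seat between -0.003 and 0.003 m and angle between roller_mid's own z axis and vertical below 0.08 rad and contact force between the fingers and roller_mid below 0.2 N), for 0.2 s.
2. the arm has been pushed past the last click and the pawl has dropped in behind the tooth (value of joint tension_arm above 0.41 rad and value of joint pawl below 0.0015 m), for 0.1 s.
At the end, for the whole second after the job is handed in: Fingers press the red thumb post (over 2 N), holding the arm beyond 0.45 rad with the pawl dropped in (under 1.5 mm); the middle roller sits untouched on the shaft (4 mm sideways, 3 mm in height, 0.08 rad); other rollers, gourd, block and eraser within 20 mm of their start (all of step 1 and value of joint tension_arm above 0.45 rad and value of joint pawl below 0.0015 m and contact force between the fingers and tension_arm_c9 above 2 N and distance of each of roller_small, roller_large, gourd, sanding_block, eraser from where it was at the start of the episode below 0.02 m); the arm keeps its last pose, push and grip.
It fails at once if another roller or a bystander is moved by more than 30 mm (distance of any of roller_small, roller_large, gourd, sanding_block, eraser from where it was at the start of the episode above 0.03 m).
It also fails if it takes over 54 s, if anything falls off the work surface, if the arm or the gripper's body presses on something with over 40 N, if the wrist force passes 120 N, or if a joint passes its speed limit or range.

## Robot

A 7-joint arm with a two-finger parallel gripper is mounted at the origin on a cart in front of the work surface, level with it; the furniture and walls round the work are solid. World frame = base frame: x ahead of the robot, y to its left, z up, the work surface at z = 0. Lengths are in m, angles in degrees, forces in N, time in s.
With the tool pointing down it reaches from about 0.425 to 0.875 m from the base axis. Payload 4.7 kg.
Tool frame: the origin (TCP) lies midway between the tips of the shut fingers; the grasp point (between the pads) lies 19 mm behind it; z points along the fingers, y is the line along which they close (so a half turn about z gives the same grasp; the last joint's range is limited). The gripper opens to 87 mm and grips with 3 to 60 N. Pads are 19 mm wide; open, the fingers measure 117 mm over their backs; the gripper's body (75 mm by 190 mm) begins 51 mm behind the grasp point.
Start: joints at [-74.536, 18.392, -4.016, 83.108, 1.295, 78.541, -3.26], TCP at [0.164, 0.629, 0.223] pointing down, gripper open.
Joint ranges: [-163.93, 163.93], [-17.29, 119.83], [-79.2, 71.16], [3.27, 140.29], [-89.18, 269.18], [5.43, 117.66], [-154.24, 154.24]. Speed limits (degrees/s): [147.25, 147.25, 180, 180, 180, 180, 180].

## Interface

Orientations are given as [roll, pitch, yaw] about the fixed x, y, z axes, in that order (R = Rz(yaw) Ry(pitch) Rx(roll)).
In Python, from cell import env, viewer, boxes_of, masks_of gives the robot as it stands. The module is installed in compiled form; this text tells all that it offers.
- The arm moves only by the tool apply_moves, never from a script. Its argument "moves" is a list of rows, each a list of 7 numbers: the shift along the tool's x, y, z scaled (see below), then the turn, a rotation vector about the tool's x, y, z scaled (see below), then the opening, from 0 (shut) to 1 (fully open). A call has 1 to 20 rows; each row is the pose to reach, as a shift and turn from the pose commanded when the call began, along the tool's axes at that moment; what a row does not reach only later rows make up. The controller multiplies each number of a shift by 0.2 m and each number of a turn by 1.5 rad. A row lasts 1/10 s, in which the tool goes at most 50 mm and 8.59 degrees, less where a joint would pass 70% of its speed; a pose out of reach is approached as far as the arm can. A call with a number of a shift or a turn outside -1 to 1 is refused whole. A call with a gripper value outside its range is refused whole. The fingers move at their own pace and stop on an object; "grip_force" is the grip in N (left out, the last holds). Time passes only in rows, so rows that repeat a pose let the fingers close. It gives the time, the measured TCP pose, the force, the opening and the grip force at its end, in the units of the state.
- env.get_obs(): the state, without advancing time (a new reading comes with each control period).
- viewer.read_camera(name): name is "scene" or "top"; returns the picture (384x512x3 uint8, red, green, blue); there is no depth.
- viewer.get_calibration(name): a dict with "fov_y" (degrees; the focal length in pixels is half the picture's height over the tangent of half this angle, whatever the lens; pixels are square), "cx", "cy" (the principal point, pixels), "position" and "orientation" of the camera in the world. Camera axes: x right, y up, looking along -z (the intrinsics and any distortion apply to the point x, -y, -z); pixel columns grow to the right and rows downward; lengths in m; the calibration is good to about 2 mm. A picture is of the moment at which its call begins. get_calibration takes no time and is no camera call.
- env.sign_off(): hands the job in; it is judged then, once.
Trained networks look in the newest picture that a camera, given by its name, has taken for a name from the list of things; names that differ only in an ending like _2 or _b are one class to them, and where a whole thing is asked for, a point or a joint stands for the part that bears it (a point fixed in the world has none). Each returns a list of dicts, best first, with "conf" (0 to 1); they miss things now and then, are a little off and sometimes report something else, mostly with a low value. They report only what shows in the picture. A call takes as long as a camera call.
- boxes_of(camera, target): "location" ([column, row] in pixels, amid what is visible of it).
- masks_of(camera, target): "pixels" (384x512 bool, what is visible of it) and "location" ([column, row] in pixels, amid what is visible of it).
The state is a dict: "time_s": time; "qpos": joint angles; "joint_velocities": joint speeds; "effort": joint torques, N m; "tool_pos": TCP position; "tool_rot": TCP orientation; "force": force on the tool from outside, world axes, zero at the start; "wrist_torque": the same for the moment, N m; "grip_width": finger opening in m; "grasp_force": force on a finger pad.
Only numpy, scipy, OpenCV 4.12 (cv2) and the standard library are available. Lean on these libraries where they do the work, as an engineer would, in place of code of your own. Each camera call takes 0.05 s, during which the arm holds its last target. There are 200 camera calls.

## Working session

There is one attempt and no reset: what is moved stays moved. The work goes in short steps, Python scripts to look and compute and a tool call to move; the robot and the scene stay as the last step left them, time stands still between calls to the robot, and variables do not carry over. Pictures are saved under pics/ and viewed, at most 10 in all, crops included, and the job is handed in when it is done.

Besides the shell and the picture viewer there is one more tool, called by a JSON object that holds its "api" and its "payload". apply_moves: Moves the arm, as the interface text tells. Shifts and turns lie within -1 to 1; 1 stands for 0.2 m of shift or 1.5 rad of turn. Its arguments: {"type":"object","properties":{"moves":{"type":"array","items":{"type":"array","items":{"type":"number","minimum":-1,"maximum":1}}},"grip_force":{"type":"number"}},"required":["moves"]}

```bash
mkdir -p pics; cat > h.py <<'E'
import numpy as np,cv2
from scipy.spatial.transform import Rotation as R
from cell import env,viewer,boxes_of,masks_of
def cal(n):
    c=viewer.get_calibration(n); return c
def snap(n,f=None):
    im=viewer.read_camera(n)
    if f: cv2.imwrite('pics/'+f,cv2.cvtColor(im,cv2.COLOR_RGB2BGR))
    return im
E
python3 - <<'E'
from h import *
a=snap('scene');b=snap('top')
cv2.imwrite('pics/a.png',cv2.cvtColor(a,cv2.COLOR_RGB2BGR))
cv2.imwrite('pics/b.png',cv2.cvtColor(b,cv2.COLOR_RGB2BGR))
for n in('scene','top'):print(cal(n))
print(env.get_obs())
for t in ['sander','tension_arm','pawl','shaft_seat','thumb_top','pivot_axis','roller_small','roller_mid','roller_large','gourd','sanding_block','eraser']:
    print(t,[(n,[(round(d['conf'],2),np.round(d['location'],1).tolist()) for d in boxes_of(n,t)[:3]]) for n in('scene','top')])
E
```

```text
{'fov_y': 52.73505897791245, 'cx': 255.76311057732022, 'cy': 195.3174882209519, 'position': array([-0.0231923 , -0.49673484,  0.89747697]), 'orientation': array([ 45.35485472,   0.21384922, -44.48386535])}
{'fov_y': 44.70695032877623, 'cx': 250.65253679378566, 'cy': 193.63240466782176, 'position': array([0.34867922, 0.10766389, 1.50318991]), 'orientation': array([ 8.15533094e+00, -5.89388724e-02, -8.92768719e+01])}
{'time_s': 0.1, 'qpos': array([-74.53740391,  18.43591652,  -4.01463787,  83.16733723,
         1.29352189,  78.54124024,  -3.26034184]), 'joint_velocities': array([-0.02397769, -0.18423937, -0.05088433, -0.10077548,  0.04705816,
        0.07335297,  0.08396947]), 'effort': array([ 1.93065516e-04, -4.92569339e+01, -4.05326849e-01, -3.13397670e+01,
       -6.39583077e-02,  3.95391241e-02,  7.57368252e-05]), 'tool_pos': array([0.16436918, 0.62836356, 0.22156328]), 'tool_rot': array([-1.79900651e+02,  4.27498826e-03,  1.65345505e+02]), 'force': array([-0.04735989,  0.32721467,  0.11793772]), 'wrist_torque': array([-0.02175298, -0.08138003, -0.01645583]), 'grasp_force': 0.0, '
[... 519 characters left out ...]
, ('top', [(0.66, [243.4, 192.8])])]
roller_small [('scene', [(0.6, [307.5, 283.2])]), ('top', [(0.6, [341.0, 226.8])])]
roller_mid [('scene', [(0.47, [282.7, 266.1])]), ('top', [(0.68, [318.2, 224.7])])]
roller_large [('scene', [(0.6, [335.4, 309.9]), (0.49, [321.9, 218.7]), (0.24, [150.8, 164.1])]), ('top', [(0.72, [241.4, 187.8]), (0.59, [377.5, 228.1]), (0.27, [302.9, 162.5])])]
gourd [('scene', [(0.63, [320.7, 219.7])]), ('top', [(0.72, [245.2, 186.3]), (0.7, [304.3, 161.7])])]
sanding_block [('scene', [(0.9, [152.9, 163.7]), (0.24, [291.5, 230.2])]), ('top', [(0.83, [120.7, 223.6])])]
eraser [('scene', [(0.47, [294.7, 232.8])]), ('top', [(0.44, [295.2, 185.8]), (0.2, [315.9, 228.1])])]
```

View images.

View pics/a.png

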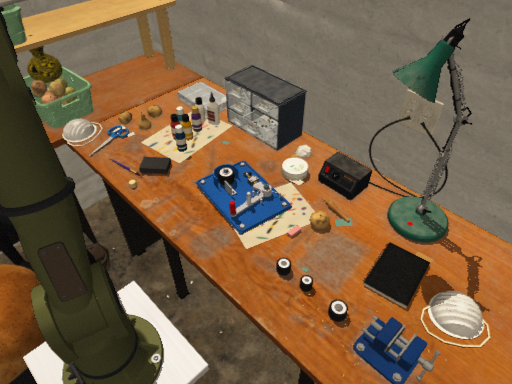

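View pics/b.png

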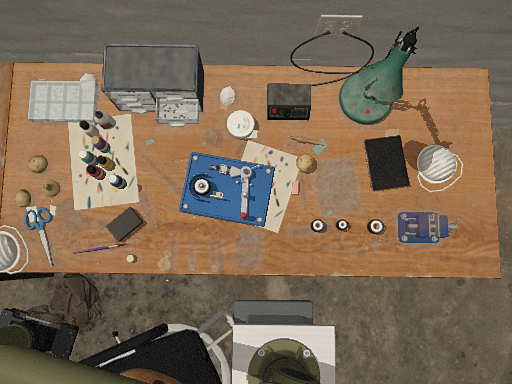

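```bash
cat >> h.py <<'E'
def K(n):
    c=cal(n);f=192/np.tan(np.radians(c['fov_y']/2));return c,f,R.from_euler('xyz',c['orientation'],degrees=True)
def proj(n,p):
    c,f,r=K(n);q=r.inv().apply(np.atleast_2d(p)-c['position']);return np.c_[c['cx']+f*q[:,0]/-q[:,2],c['cy']-f*q[:,1]/-q[:,2]]
def back(n,px,z):
    c,f,r=K(n);px=np.atleast_2d(px).astype(float);d=r.apply(np.c_[(px[:,0]-c['cx'])/f,-(px[:,1]-c['cy'])/f,-np.ones(len(px))])
    return c['position']+d*((z-c['position'][2])/d[:,2])[:,None]
E
python3 - <<'E'
from h import *
a=cv2.imread('pics/a.png');b=cv2.imread('pics/b.png')
up=lambda i,s:cv2.resize(i,None,fx=s,fy=s,interpolation=cv2.INTER_CUBIC)
cv2.imwrite('pics/c.png',np.vstack([up(a[155:245,190:323],6)]))
cv2.imwrite('pics/d.png',up(b[145:240,175:308],6))
cv2.imwrite('pics/e.png',np.vstack([up(a[250:325,265:365],5)[:, :500],up(b[205:245,300:400],5)]))
for n,l in(('scene',[(282.7,266.1),(307.5,283.2),(336,309)]),('top',[(318.2,224.7),(342,226.5),(376,227.5)])):print(n,back(n,l,.016).round(4).tolist())
print(back('top',[(368.8,215.4)],0))
E
```

```text
scene [[0.4593, -0.1058, 0.016], [0.466, -0.1883, 0.016], [0.4593, -0.2864, 0.016]]
top [[0.4645, -0.1078, 0.016], [0.4597, -0.1835, 0.016], [0.4579, -0.2918, 0.016]]
[[ 0.49791539 -0.27384014  0.        ]]
```

View pics/c.png

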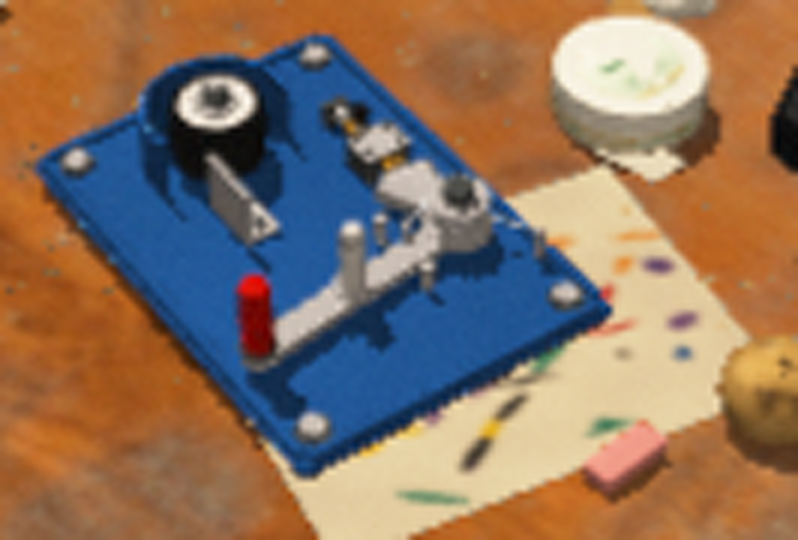

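View pics/d.png

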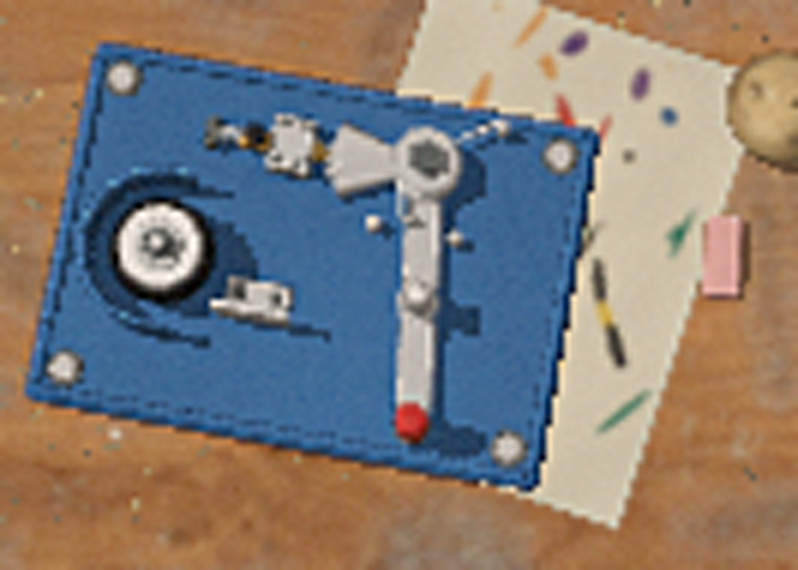

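View pics/e.png

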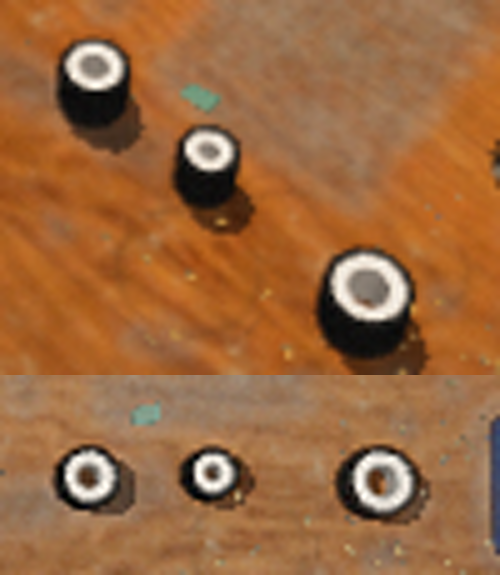

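```bash
python3 - <<'E'
from h import *
from scipy.optimize import least_squares
S=lambda x,y:((x+.5)/6-.5+190,(y+.5)/6-.5+155)
T=lambda x,y:((x+.5)/6-.5+175,(y+.5)/6-.5+145)
s5=lambda x,y:((x+.5)/5-.5+265,(y+.5)/5-.5+250)
t5=lambda x,y:((x+.5)/5-.5+300,(y-375+.5)/5-.5+205)
P={'shaft':(S(351,228),T(418,290),.075),'thumb':(S(255,281),T(411,414),.078),'pivot':(S(461,186),T(430,157),.057),'mid':(s5(93,66),t5(88,476),.032),
'small':(s5(208,150),t5(212,472),.032),'large':(s5(369,287),t5(382,482),.032),'drumtop':(S(217,100),T(160,242),.07)}
for k,(a,b,z) in P.items():
    r=least_squares(lambda p:np.r_[proj('scene',p)[0]-a,proj('top',p)[0]-b],[.5,0,z])
    print(k,'scene',back('scene',a,z)[0].round(4),'top',back('top',b,z)[0].round(4),'tri',r.x.round(4),r.fun.round(2))
for c in [(97,45),(600,130),(535,490),(25,398)]:print(back('top',T(*c),.018)[0].round(4))
for c in [(37,165),(325,37),(610,308),(305,472)]:print(back('scene',S(*c),.018)[0].round(4))
E
```

```text
shaft scene [0.5498 0.1244 0.075 ] top [0.5553 0.1286 0.075 ] tri [0.5556 0.1293 0.0679] [ 0.31 -0.05 -0.19  0.25]
thumb scene [0.4881 0.1284 0.078 ] top [0.4909 0.1312 0.078 ] tri [0.491  0.1315 0.0737] [ 0.11 -0.02 -0.06  0.09]
pivot scene [0.6256 0.1201 0.057 ] top [0.6286 0.1236 0.057 ] tri [0.6295 0.1237 0.0521] [ 0.03 -0.01 -0.02  0.02]
mid scene [ 0.4594 -0.1066  0.032 ] top [ 0.4629 -0.1023  0.032 ] tri [ 0.4635 -0.1033  0.0247] [ 0.01 -0.   -0.    0.01]
small scene [ 0.463  -0.1845  0.032 ] top [ 0.4664 -0.1805  0.032 ] tri [ 0.467  -0.1819  0.0248] [-0.01  0.    0.   -0.  ]
large scene [ 0.4591 -0.2911  0.032 ] top [ 0.4615 -0.2876  0.032 ] tri [ 0.4622 -0.2895  0.026 ] [-0.09  0.02  0.08 -0.09]
drumtop scene [0.5703 0.251  0.07  ] top [0.5795 0.2627 0.07  ] tri [0.5816 0.2646 0.0547] [ 0.13 -0.02 -0.07  0.1 ]
[0.6956 0.3055 0.018 ]
[0.6522 0.0324 0.018 ]
[0.4572 0.0658 0.018 ]
[0.5028 0.3379 0.018 ]
[0.4997 0.3273 0.018 ]
[0.6905 0.2956 0.018 ]
[0.6445 0.0286 0.018 ]
[0.4551 0.0594 0.018 ]
```

```bash
cat >> h.py <<'E'
def go(*wps):
    "rows for waypoints (x,y,z,yaw) from the current pose"
    o=env.get_obs();r0=R.from_euler('xyz',o['tool_rot'],degrees=True);p0=o['tool_pos']
    for x,y,z,w in wps:
        t=r0.inv()*R.from_euler('xyz',[180,0,w],degrees=True)
        print(np.r_[r0.inv().apply(np.array([x,y,z])-p0)/.2,t.as_rotvec()/1.5].round(3).tolist())
E
python3 -c "
from h import *
go((.30,.45,.22,150),(.36,.46,.22,90))"
```

```text
[-0.882, -0.694, 0.013, 0.0, 0.0, 0.179]
[-1.159, -0.57, 0.013, 0.0, 0.0, 0.877]
```

{"api": "apply_moves", "payload": {"moves": [[-0.88,-0.69,0,0,0,0.87,0.6],[-0.88,-0.69,0,0,0,0.87,0.6],[-0.88,-0.69,0,0,0,0.87,0.6],[-0.88,-0.69,0,0,0,0.87,0.6],[-0.88,-0.69,0,0,0,0.87,0.6],[-0.88,-0.69,0,0,0,0.87,0.6],[-0.88,-0.69,0,0,0,0.87,0.6],[-0.88,-0.69,0,0,0,0.87,0.6],[-0.88,-0.69,0,0,0,0.87,0.6]]}}

```text
time_s: 2.2
tool_pos: [0.2999, 0.4508, 0.2228]
tool_rot: [180.0, -0.0, 90.3]
force: [-0.1, -0.1, -0.0]
grip_width: 0.0522
grasp_force: 0.0
```

{"api": "apply_moves", "payload": {"moves": [[-1,0.8,0,0,0,0,0.6],[-1,0.8,0,0,0,0,0.6],[-1,0.8,0,0,0,0,0.6],[-1,0.8,0,0,0,0,0.6],[-1,0.8,0,0,0,0,0.6],[-1,0.8,0,0,0,0,0.6]]}}

```text
time_s: 2.8
tool_pos: [0.4663, 0.2453, 0.2232]
tool_rot: [179.8, 0.1, 89.9]
force: [0.4, -0.7, 0.9]
grip_width: 0.0521
grasp_force: 0.0
```

{"api": "apply_moves", "payload": {"moves": [[-1,0,0,0,0,0,0.6],[-1,0,0,0,0,0,0.6],[-1,0,0,0,0,0,0.6],[-1,0,0,0,0,0,0.6],[-1,0,0,0,0,0,0.6]]}}

```text
time_s: 3.3
tool_pos: [0.4641, 0.045, 0.2232]
tool_rot: [179.9, 0.0, 89.9]
force: [-0.1, -0.4, -0.6]
grip_width: 0.0525
grasp_force: 0.0
```

{"api": "apply_moves", "payload": {"moves": [[-0.77,0,0.3,0,0,0,0.6],[-0.77,0,0.5,0,0,0,0.6],[-0.77,0,0.6,0,0,0,0.6],[-0.77,0,0.6,0,0,0,0.6],[-0.77,0,0.6,0,0,0,0.6]]}}

```text
time_s: 3.8
tool_pos: [0.4615, -0.1054, 0.0988]
tool_rot: [-179.6, 0.1, 90.2]
force: [-0.8, 0.1, -0.1]
grip_width: 0.0522
grasp_force: 0.0
```

```bash
python3 - <<'E'
from h import *
o=env.get_obs();p=o['tool_pos'];print(o['time_s'],p,o['tool_rot'])
a=snap('scene')
u=proj('scene',p)[0];g=proj('scene',[.461,-.1045,.032])[0];print('tcp',u,'roller',g)
c=a[200:300,225:358];c=cv2.resize(c,None,fx=6,fy=6,interpolation=cv2.INTER_CUBIC)
cv2.imwrite('pics/f.png',cv2.cvtColor(c,cv2.COLOR_RGB2BGR))
E
```

```text
3.8 [ 0.46148648 -0.10542653  0.09876501] [-1.79567333e+02  1.42574472e-01  9.01850708e+01]
tcp [284.61219405 246.85345475] roller [283.03894296 262.00195593]
```

View pics/f.png

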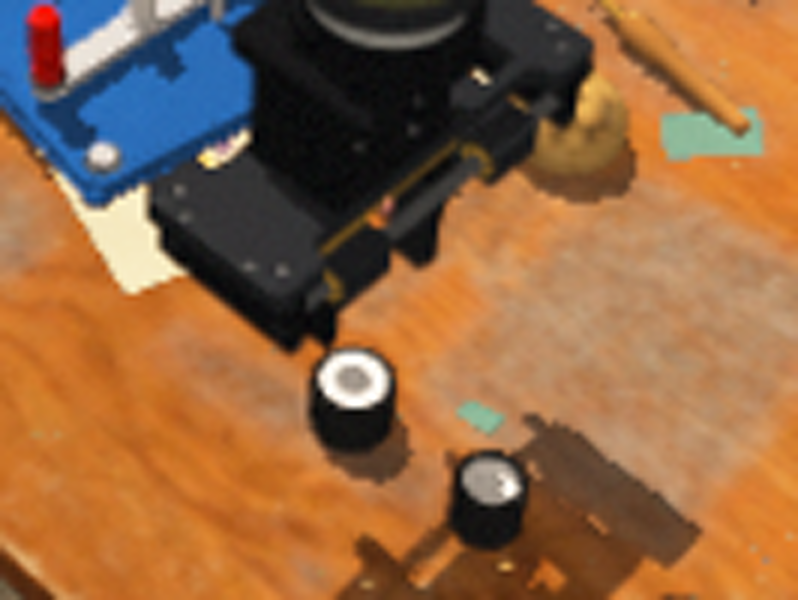

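{"api": "apply_moves", "payload": {"moves": [[0,0,0,0,0,0,0.8],[0,0,0.1,0,0,0,0.8],[0,0,0.3,0,0,0,0.8],[0,0,0.44,0,0,0,0.8],[0,0,0.44,0,0,0,0.8],[0,0,0.44,0,0,0,0.3],[0,0,0.44,0,0,0,0.3],[0,0,0.44,0,0,0,0.3],[0,0,0.44,0,0,0,0.3],[0,0,0.44,0,0,0,0.3],[0,0,0.44,0,0,0,0.3],[0,0,0.44,0,0,0,0.3]], "grip_force": 5}}

```text
time_s: 5.05
tool_pos: [0.4657, -0.1014, 0.0152]
tool_rot: [180.0, -0.0, 90.6]
force: [-2.4, 1.2, 5.9]
grip_width: 0.0399
grasp_force: 5.0
```

{"api": "apply_moves", "payload": {"moves": [[0,0,0,0,0,0,0.65],[0,0,0,0,0,0,0.65],[0,0,0,0,0,-0.1,0.65],[0,0,0,0,0,-0.3,0.65],[0,0,0,0,0,-0.5,0.65],[0,0,0,0,0,-0.7,0.65],[0,0,0,0,0,-0.9,0.65],[0,0,0,0,0,-1,0.65],[0,0,0.02,0,0,-1,0.65],[0,0,0.03,0,0,-1,0.65],[0,0,0.03,0,0,-1,0.65],[0,0,0.03,0,0,-1,0.65],[0,0,0.03,0,0,-1,0.65],[0,0,0.03,0,0,-1,0.3],[0,0,0.03,0,0,-1,0.3],[0,0,0.03,0,0,-1,0.3],[0,0,0.03,0,0,-1,0.3],[0,0,0.03,0,0,-1,0.3]]}}

```text
time_s: 6.85
tool_pos: [0.4654, -0.1016, 0.0086]
tool_rot: [-180.0, 0.0, 176.5]
force: [-1.0, -0.3, -0.7]
grip_width: 0.0395
grasp_force: 5.0
```

{"api": "apply_moves", "payload": {"moves": [[0,0,0,0,0,0,0.3],[0,0,0,0,0,0,0.3],[0,0,-0.2,0,0,0,0.3],[0,0,-0.4,0,0,0,0.3],[0,0,-0.6,0,0,0,0.3],[0,0,-0.6,0,0,0,0.3]], "grip_force": 20}}

```text
time_s: 7.45
tool_pos: [0.4693, -0.102, 0.1338]
tool_rot: [179.9, 0.6, 176.5]
force: [0.2, -0.3, -1.4]
grip_width: 0.0392
grasp_force: 20.0
```

```bash
python3 -c "
from h import *
go((.50,.01,.14,176.8),(.5535,.127,.14,176.8))"
```

```text
[-0.12, 0.568, -0.029, 0.001, 0.007, -0.003]
[-0.351, 1.169, -0.026, 0.001, 0.007, -0.003]
```

{"api": "apply_moves", "payload": {"moves": [[-0.16,0.59,0,0,0,0,0.3],[-0.16,0.59,0,0,0,0,0.3],[-0.16,0.59,0,0,0,0,0.3],[-0.16,0.59,0,0,0,0,0.3],[-0.16,0.59,0,0,0,0,0.3]]}}

```text
time_s: 7.95
tool_pos: [0.5037, 0.0141, 0.1276]
tool_rot: [-179.9, -0.1, 176.6]
force: [0.0, 0.3, -1.0]
grip_width: 0.0391
grasp_force: 20.0
```

```bash
python3 -c "
from h import *
go((.557,.1293,.105,176.5))"
```

```text
[-0.232, 0.591, 0.112, -0.001, -0.001, 0.001]
```

{"api": "apply_moves", "payload": {"moves": [[-0.23,0.59,0,0,0,0,0.3],[-0.23,0.59,0,0,0,0,0.3],[-0.23,0.59,0.1,0,0,0,0.3],[-0.23,0.59,0.11,0,0,0,0.3],[-0.23,0.59,0.11,0,0,0,0.3],[-0.23,0.59,0.11,0,0,0,0.3],[-0.23,0.59,0.11,0,0,0,0.3]]}}

```text
time_s: 8.65
tool_pos: [0.5579, 0.1271, 0.1073]
tool_rot: [180.0, 0.1, 176.3]
force: [-0.1, -0.6, -1.0]
grip_width: 0.0391
grasp_force: 20.0
```

```bash
python3 - <<'E'
from h import *
o=env.get_obs();p=o['tool_pos'];print(o['time_s'],p,o['tool_rot'],o['force'])
a=snap('scene')
B=p-[0,0,.0086]
print('roller bottom',proj('scene',B),'rolltop',proj('scene',B+[0,0,.032]),'shaft top (here)',proj('scene',[B[0],B[1],.075]),'foot',proj('scene',[B[0],B[1],.035]))
c=a[160:235,200:300];c=cv2.resize(c,None,fx=8,fy=8,interpolation=cv2.INTER_CUBIC)
cv2.imwrite('pics/g.png',cv2.cvtColor(c,cv2.COLOR_RGB2BGR))
E
```

```text
8.65 [0.5578884  0.12707314 0.10725741] [1.79998681e+02 5.62160425e-02 1.76330368e+02] [-0.13668841 -0.60771908 -1.01882564]
roller bottom [[249.27674525 185.20918319]] rolltop [[249.10899206 177.31069634]] shaft top (here) [[249.39666873 190.85565723]] foot [[249.59195469 200.05049584]]
```

View pics/g.png

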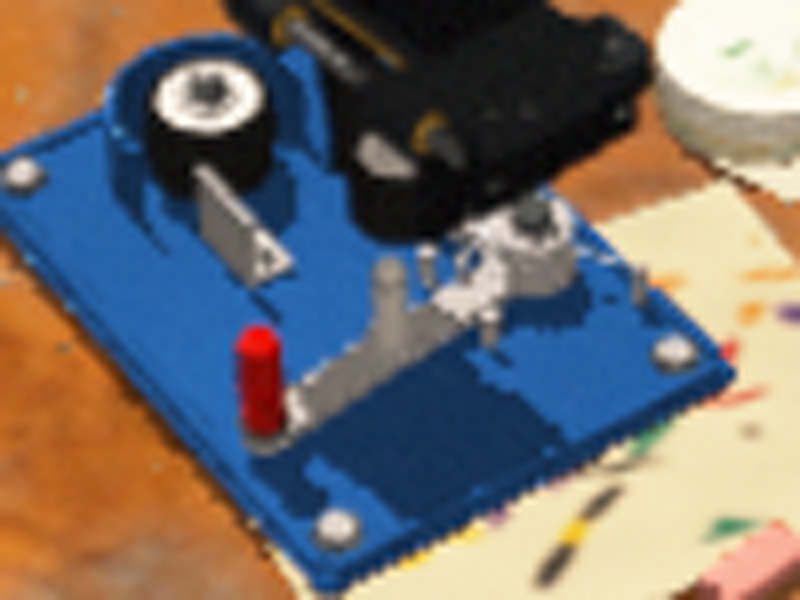

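```bash
python3 - <<'E'
from h import *
o=env.get_obs();p=o['tool_pos'];print(o['time_s'],p)
ims=np.mean([snap('scene').astype(float) for _ in range(2)],0)
np.save('s.npy',ims)
print('gray-blue: R channel rows183-206 cols 240-258')
print('     ',*range(240,259))
for r in range(176,208): print(r,*[f'{int(v):3d}' for v in ims[r,240:262,0]])
m=masks_of('scene','roller_mid');print([(round(d['conf'],2),d['location']) for d in m])
E
```

```text
8.7 [0.55791658 0.12752885 0.10734271]
gray-blue: R channel rows183-206 cols 240-258
      240 241 242 243 244 245 246 247 248 249 250 251 252 253 254 255 256 257 258
176  27  13  17  20  23  55  64  39  25  18  21  50 100  76  55  41  27  22  21  21  24  26
177  29  15  20  17  42 120 151 100  47  25  20  80  94  68  57  55  49  27  21  19  23  25
178  28  16  19  18  73 140 151 135 109  60  25  50  96  72  52  55  56  38  18  17  20  23
179  27  18  16  16  65 133 143 138 146 115  63  29  35  21  22  42  53  44  20  13  16  23
180  28  16  17  19  19  92 135 148 147 149 126  70  25  15   8  13  42  39  19   9  13  13
181  27  23  21  18  19  18  63 127 145 145 147  99  37  10   8  10   9  17  17  10  11  11
182  38  36  35  22  17  18  18  18  32  41  44  30  14  10  11   8  11   9  13  11  12  29
183  39  39  39  23  16  15  20  17  19  18  18  18  10  10  12  10  11   9  13   7  17  41
184  38  39  40  24  14  17  19  18  20  17  16  18  15   9   9  12   9  12  10  13  13  17
185  37  36  38  25  13  16  18  18  18  19  17  19  12  13  10  10  12   7  22  17  12  15
186  41  36  
[... 1334 characters left out ...]
 120 120 119 106 126  71  99 122
201  42  41  39  39  41  72 111 139 150 149 138 128 118 117 124 120 108  69  33  23 102 123
202  39  41  41  61  68  98 117 139 149 148 132 121 110 114 109 106  61  28  22  19  97 113
203  39  40  50 119 137 121 118 131 140 138 131 119 118 105  72  32  21  21  25  24  62  62
204  63  64  84 114 120 118 124 127 127 125 136 111 101  49  21  21  23  19  32  43  39  29
205 120 123 120 120 120 120 118 118 127 111 101  71  32  21  22  18  18  20  22  32  39  38
206 118 120 119 119 119 120 116 120 107  72  32  21  17  20  20  22  21  21  21  23  35  40
207 119 120 121 118 120 129 109  97  67  34  19  21  21  20  18  17  21  21  22  19  35  35
[(0.3, [246.3, 201.6])]
```

{"api": "apply_moves", "payload": {"moves": [[0.022,-0.002,0,0,0,0,0.3],[0.022,-0.002,0.05,0,0,0,0.3],[0.022,-0.002,0.09,0,0,0,0.3],[0.022,-0.002,0.11,0,0,0,0.3],[0.022,-0.002,0.125,0,0,0,0.3],[0.022,-0.002,0.135,0,0,0,0.3],[0.022,-0.002,0.135,0,0,0,0.3]]}}

```text
time_s: 9.55
tool_pos: [0.5531, 0.1291, 0.0792]
tool_rot: [-180.0, -0.0, 176.5]
force: [0.8, 0.2, -2.0]
grip_width: 0.0396
grasp_force: 20.0
```

{"api": "apply_moves", "payload": {"moves": [[0,0,0.02,0,0,0,0.3],[0,0,0.03,0,0,0,0.3],[0,0,0.04,0,0,0,0.3],[0,0,0.04,0,0,0,0.3]]}}

```text
time_s: 9.95
tool_pos: [0.553, 0.1292, 0.0713]
tool_rot: [-180.0, -0.0, 176.5]
force: [-0.4, -0.3, -1.7]
grip_width: 0.0393
grasp_force: 20.0
```

{"api": "apply_moves", "payload": {"moves": [[0,0,0.03,0,0,0,0.3],[0,0,0.06,0,0,0,0.3],[0,0,0.09,0,0,0,0.3],[0,0,0.11,0,0,0,0.3],[0,0,0.125,0,0,0,0.3],[0,0,0.125,0,0,0,0.3]]}}

```text
time_s: 10.55
tool_pos: [0.5529, 0.1291, 0.046]
tool_rot: [-180.0, -0.0, 176.5]
force: [0.2, -0.7, -1.9]
grip_width: 0.0392
grasp_force: 20.0
```

{"api": "apply_moves", "payload": {"moves": [[0,0,0.01,0,0,0,0.3],[0,0,0.015,0,0,0,0.3],[0,0,0.02,0,0,0,0.3],[0,0,0.02,0,0,0,0.3]]}}

```text
time_s: 10.95
tool_pos: [0.5532, 0.1292, 0.0434]
tool_rot: [180.0, -0.0, 176.5]
force: [-2.6, -1.1, 5.1]
grip_width: 0.039
grasp_force: 20.0
```

{"api": "apply_moves", "payload": {"moves": [[0,0,0,0,0,0,0.62],[0,0,0,0,0,0,0.62],[0,0,0,0,0,0,0.62],[0,0,-0.1,0,0,0,0.62],[0,0,-0.3,0,0,0,0.62],[0,0,-0.5,0,0,0,0.62],[0.1,-0.4,-0.5,0,0,0,0.62],[0.2,-0.6,-0.5,0,0,0,0],[0.3,-0.6,-0.5,0,0,0,0],[0.3,-0.6,-0.5,0,0,0,0]]}}

```text
time_s: 11.95
tool_pos: [0.4826, 0.0088, 0.1421]
tool_rot: [180.0, -0.1, 176.1]
force: [-0.6, 0.5, 0.8]
grip_width: 0.0376
grasp_force: 0.0
```

```bash
python3 - <<'E'
from h import *
o=env.get_obs();p=o['tool_pos'];print(o['time_s'],p,o['grip_width'])
a=snap('scene')
c=a[155:230,190:290];c=cv2.resize(c,None,fx=8,fy=8,interpolation=cv2.INTER_CUBIC)
cv2.imwrite('pics/h.png',cv2.cvtColor(c,cv2.COLOR_RGB2BGR))
E
```

```text
11.95 [0.48260537 0.00877801 0.14213099] 0.03755103876634421
```

View pics/h.png

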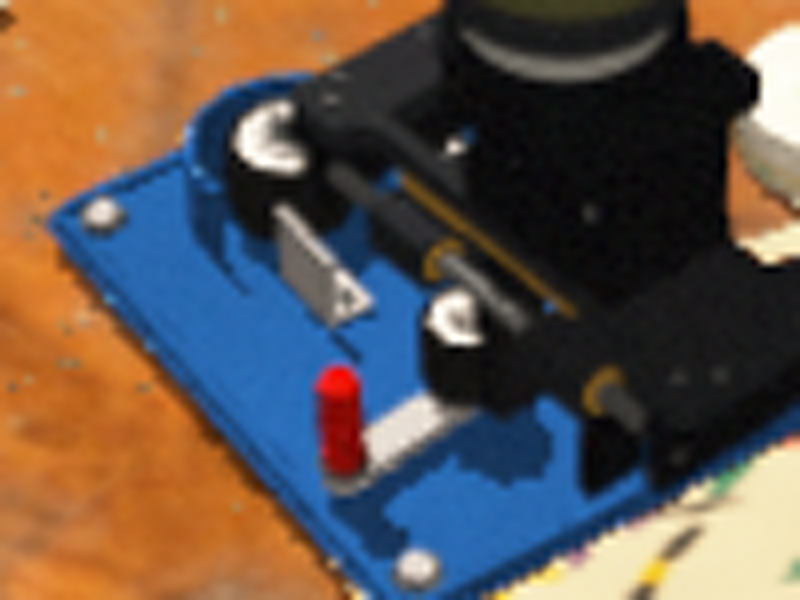

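{"api": "apply_moves", "payload": {"moves": [[0,0.2,0,0,0,0.2,0],[0,0.2,0,0,0,0.4,0],[0,0.2,0,0,0,0.6,0],[0,0.2,0,0,0,0.8,0],[0,0.2,0,0,0,1,0],[0,0.2,0,0,0,1,0],[0,0.2,0,0,0,1,0],[0,0.2,0,0,0,1,0],[0,0.2,0,0,0,1,0],[0,0.2,0,0,0,1,0],[0,0.2,0,0,0,1,0],[0,0.2,0,0,0,1,0]]}}

```text
time_s: 13.2
tool_pos: [0.4888, 0.0538, 0.1425]
tool_rot: [180.0, -0.0, 90.8]
force: [-0.2, -0.2, -0.5]
grip_width: 0.0007
grasp_force: 0.0
```

```bash
cat >> h.py <<'E'
def arc(al,d,z=.045,piv=(.628,.125)):
    a=np.radians(al);p=np.array(piv)+.14*np.array([np.cos(a),np.sin(a)])-d*np.array([np.sin(a),-np.cos(a)])
    return (p[0],p[1],z,al-90)
E
python3 -c "
from h import *
o=env.get_obs();print(o['tool_pos'],o['tool_rot'],o['grip_width'])
for w in [arc(176.8,.05,.142),arc(176.8,.05),arc(176.8,.025)]: print(np.round(w,4));go(w)"
```

```text
[0.48884777 0.05383554 0.14253792] [ 1.79981078e+02 -2.69948134e-03  9.08397854e+01] 0.0006506102234686461
[4.854e-01 8.290e-02 1.420e-01 8.680e+01]
[0.146, -0.015, 0.003, 0.0, -0.0, 0.047]
[4.854e-01 8.290e-02 4.500e-02 8.680e+01]
[0.145, -0.015, 0.488, 0.0, -0.0, 0.047]
[4.868e-01 1.079e-01 4.500e-02 8.680e+01]
[0.27, -0.006, 0.488, 0.0, -0.0, 0.047]
```

{"api": "apply_moves", "payload": {"moves": [[0.145,-0.015,0.1,0,0,0.047,0],[0.145,-0.015,0.3,0,0,0.047,0],[0.145,-0.015,0.45,0,0,0.047,0],[0.145,-0.015,0.488,0,0,0.047,0],[0.2,-0.01,0.488,0,0,0.047,0],[0.24,-0.01,0.488,0,0,0.047,0],[0.27,-0.006,0.488,0,0,0.047,0],[0.27,-0.006,0.488,0,0,0.047,0]], "grip_force": 20}}

```text
time_s: 14.0
tool_pos: [0.4879, 0.1089, 0.0464]
tool_rot: [179.9, -0.1, 86.7]
force: [-0.1, 0.2, -0.3]
grip_width: 0.0002
grasp_force: 0.0
```

```bash
python3 -c "
from h import *
o=env.get_obs();print(o['tool_pos'],o['tool_rot'],o['force'])
for a in [175,172,169,166,163,160,157,154]: go(arc(a,.018))"
```

```text
[0.48787243 0.10887014 0.04639307] [ 1.79852376e+02 -9.72562717e-02  8.66767915e+01] [-0.14953451  0.1726948  -0.34891956]
[0.052, -0.008, 0.007, 0.002, -0.001, 0.02]
[0.088, -0.01, 0.007, 0.002, -0.001, 0.054]
[0.125, -0.011, 0.007, 0.002, -0.001, 0.089]
[0.162, -0.01, 0.007, 0.002, -0.001, 0.124]
[0.199, -0.007, 0.007, 0.002, -0.001, 0.159]
[0.236, -0.002, 0.007, 0.002, -0.001, 0.194]
[0.272, 0.005, 0.007, 0.002, -0.001, 0.229]
[0.308, 0.014, 0.008, 0.001, -0.001, 0.264]
```

Push through the first part of the arc.

{"api": "apply_moves", "payload": {"moves": [[0.03,-0.004,0,0,0,0.01,0],[0.05,-0.008,0,0,0,0.02,0],[0.07,-0.009,0,0,0,0.037,0],[0.088,-0.01,0,0,0,0.054,0],[0.106,-0.01,0,0,0,0.072,0],[0.125,-0.01,0,0,0,0.089,0],[0.143,-0.01,0,0,0,0.106,0],[0.162,-0.01,0,0,0,0.124,0],[0.18,-0.008,0,0,0,0.141,0],[0.199,-0.007,0,0,0,0.159,0],[0.199,-0.007,0,0,0,0.159,0]]}}

```text
time_s: 15.1
tool_pos: [0.4875, 0.1442, 0.0453]
tool_rot: [-180.0, 0.2, 72.7]
force: [-1.2, -6.6, 5.7]
grip_width: 0.0005
grasp_force: 3.5
```

```bash
python3 -c "
from h import *
o=env.get_obs();print(o['tool_pos'],o['tool_rot'],o['force'])
b=o['tool_pos'][:2]-[.628,.125];print(np.degrees(np.arctan2(b[1],b[0])),np.hypot(*b))
for a in [163,160,157,154,151,148,146]: go(arc(a,.018))
snap('top');m=masks_of('top','thumb_top');print([(d['conf'],d['location']) for d in m][:3])
im=snap('top').astype(int);r=(im[...,0]>150)&(im[...,1]<60)&(im[...,2]<60);r[:150]=0;r[230:]=0;r[:,:200]=0;r[:,280:]=0
ys,xs=np.nonzero(r);print(len(xs),xs.mean(),ys.mean());print(back('top',(xs.mean(),ys.mean()),.078))
im=cv2.cvtColor(cv2.imread('pics/b.png'),cv2.COLOR_BGR2RGB).astype(int);r=(im[...,0]>150)&(im[...,1]<60)&(im[...,2]<60);r[:150]=0;r[230:]=0;r[:,:200]=0;r[:,280:]=0
ys,xs=np.nonzero(r);print(len(xs),xs.mean(),ys.mean());print(back('top',(xs.mean(),ys.mean()),.078))
"
```

```text
[0.48745348 0.14424182 0.04528514] [-179.98223477    0.19747664   72.72374412] [-1.16196186 -6.56728787  5.70390752]
172.2042657747228 0.14185757404558205
[0.023, 0.0, 0.001, -0.0, 0.002, -0.003]
[0.06, -0.004, 0.001, -0.0, 0.002, 0.032]
[0.097, -0.006, 0.001, -0.0, 0.002, 0.067]
[0.134, -0.006, 0.001, -0.0, 0.002, 0.102]
[0.171, -0.004, 0.001, 0.0, 0.002, 0.136]
[0.208, -0.0, 0.001, 0.0, 0.002, 0.171]
[0.232, 0.003, 0.001, 0.0, 0.002, 0.195]
[(0.62, [234.9, 171.4])]
0 nan nan
[[nan nan nan]]
12 243.41666666666666 214.41666666666666
[[0.48830846 0.13013273 0.078     ]]<string>:8: RuntimeWarning: Mean of empty slice.
  ret = ret.dtype.type(ret / rcount)
```

{"api": "apply_moves", "payload": {"moves": [[0.018,-0.002,0,0,0,0.017,0],[0.037,-0.004,0,0,0,0.035,0],[0.055,-0.005,0,0,0,0.052,0],[0.074,-0.006,0,0,0,0.07,0],[0.092,-0.006,0,0,0,0.087,0],[0.111,-0.006,0,0,0,0.104,0],[0.111,-0.006,0,0,0,0.104,0]]}}

```text
time_s: 15.95
tool_pos: [0.492, 0.1658, 0.0449]
tool_rot: [-179.9, 0.3, 63.8]
force: [-3.4, -5.9, 4.4]
grip_width: 0.0005
grasp_force: 3.4
```

```bash
cat >> h.py <<'E'
def st():
    o=env.get_obs();b=o['tool_pos'][:2]-[.628,.125]
    print(o['time_s'],o['tool_pos'],o['force'],'arm',np.degrees(np.arctan2(b[1],b[0])-np.arctan(.018/.14)),np.hypot(*b),o['tool_rot'][2])
E
python3 -c "
from h import *
st()"
```

```text
15.95 [0.49204133 0.16577116 0.04492743] [-3.37882334 -5.88980682  4.41535408] arm 155.98070620124133 0.1419402937689203 63.789597677601705
```

{"api": "apply_moves", "payload": {"moves": [[0.012,-0.001,0,0,0,0.012,0],[0.024,-0.002,0,0,0,0.023,0],[0.037,-0.004,0,0,0,0.035,0],[0.037,-0.004,0,0,0,0.035,0]]}}

```text
time_s: 16.35
tool_pos: [0.4916, 0.1666, 0.0446]
tool_rot: [-179.8, 0.9, 60.6]
force: [-12.6, -17.6, 16.7]
grip_width: 0.0004
grasp_force: 11.3
```

```bash
python3 -c "
from h import *
st()"
```

```text
16.35 [0.49163561 0.16662343 0.04455582] [-12.62276825 -17.62694908  16.65443167] arm 155.6994743245123 0.1425754394095831 60.63205231654183
```

{"api": "apply_moves", "payload": {"moves": [[-0.01,0,0,0,0,0,0],[-0.016,0,0,0,0,0,0],[-0.016,0,0,0,0,0,0],[-0.016,0,0,0,0,0,0],[-0.016,0,0,0,0,0,0]]}}

```text
time_s: 16.85
tool_pos: [0.4916, 0.1664, 0.0446]
tool_rot: [-179.9, 0.6, 60.7]
force: [-7.5, -13.2, 10.5]
grip_width: -0.0
grasp_force: 7.7
```

```bash
python3 -c "
from h import *
st()
a=snap('scene')[155:230,190:290];b=snap('top')[150:225,185:285]
c=np.hstack([a,b]);c=cv2.resize(c,None,fx=4,fy=4,interpolation=cv2.INTER_CUBIC)
cv2.imwrite('pics/i.png',cv2.cvtColor(c,cv2.COLOR_RGB2BGR));st()"
```

```text
16.85 [0.49158241 0.16638772 0.04463422] [ -7.53832269 -13.17081362  10.46033019] arm 155.79632651031383 0.1425577132365785 60.69862860206123
16.95 [0.49158058 0.16634022 0.04461752] [ -7.29587341 -13.04321784   9.82119454] arm 155.81481035188193 0.142545687499472 60.69451574981192
```

View pics/i.png

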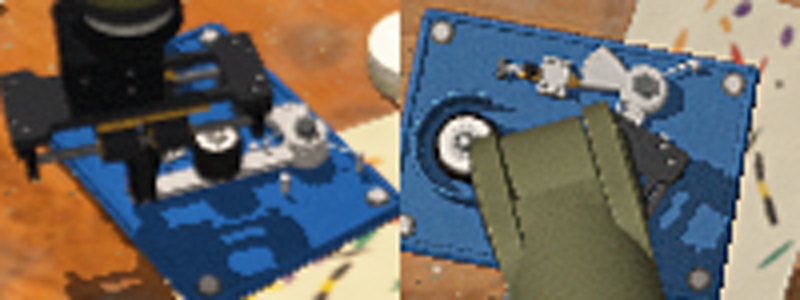

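```bash
python3 -c "
from h import *
print(env.sign_off())"
```

```text
the job is handed in; nothing more can be done
None
```

I fitted the middle roller, pressed it down to its seat and let it go. The arm is pushed back by the thumb post and held firm against what I take to be its stop (about 15 N, roughly 0.49 rad worked out from the tool position). I handed the job in at about 17 s; the sign-off gave no verdict.

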